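# Feed four dowels from the gravity dowel feeder

### The job

I need four dowels for the next joint. With the fingertips, push the dark wooden tray along its guides until it is fully home under the mouth of the dowel feeder, then press the red pad of the steel rocker all the way down, so that the gate lifts and a pair of dowels rolls into the tray, let the rocker come right back up, and press and release it once more for the second pair. The last two dowels must stay behind the closed gate; do not touch any dowel, do not lift the tray, and leave the glue bottle and the wood blocks around the feeder where they are.

Things in the scene. Friction and masses are not known exactly. Their poses are not given: they have to be found in the camera images.
- feeder: shop-made dowel feeder, fixed on the cabinet top: plywood baseboard (x -224 to +121 mm, 124 mm wide, top at z = 12 mm), two low guides for the tray, and a wooden chute above it that slopes down towards -x at 0.20 rad. Origin on the cabinet top under the chute; x uphill along the chute, y across it to the side that carries the rocker, z up.
- chute_mouth (a point): middle of the floor's edge at the chute's open lower end, 54 mm above the cabinet top. The chute is 84 mm wide over its walls (feeder's y within 42 mm) and runs from here to x = +113 mm in the feeder's frame, where its walls are 102 mm high. The gate stands 28 mm uphill of this point.
- press_pad (a point): centre of the top face of the red press pad (36 mm along the feeder's x, 38 mm along its y, 6 mm thick) on the tail of the rocker, beside the chute on the feeder's +y side. With the rocker up it lies at (76, 90, 120) mm in the feeder's frame; fully down it is 40 mm lower and 9 mm farther towards +x.
- rocker (a joint): steel rocker, hinged at x 2, z 82 mm in the feeder's frame about its y. 0: pad up, gate shut; 0.50 rad (stop): pad down, gate lifted. A spring returns it; the pad takes 3 N to start, about 7 N fully down. Above 0.4 rad the two dowels at the gate roll out within 1 s while a second blade holds the rest back; let up, the rest roll to the gate.
- tray: loose dark wooden open tray, 115 mm (x, along the guides) by 92 mm (y) by 32 mm high, 5 mm walls, 0.25 kg, on the baseboard between the guides (2 mm free each side). Origin at the centre of its underside, axes as the feeder's. Starts 45 to 85 mm out; pushed home towards +x it meets the block under the chute at x = -82 mm in the feeder's frame.
- tray_front (a point): centre of the outer face of the tray's front wall, the one turned away from the chute (the tray's -x side), 16 mm above the tray's underside, 28 mm above the cabinet top.
- dowel_1: loose beech dowel, 20 mm diameter, 64 mm long; origin at its centre, its y axis is its length. Number 1 from the gate in the chute.
- dowel_2: loose beech dowel, 20 mm diameter, 64 mm long; origin at its centre, its y axis is its length. Number 2 from the gate in the chute.
- dowel_3: loose beech dowel, 20 mm diameter, 64 mm long; origin at its centre, its y axis is its length. Number 3 from the gate in the chute.
- dowel_4: loose beech dowel, 20 mm diameter, 64 mm long; origin at its centre, its y axis is its length. Number 4 from the gate in the chute.
- dowel_5: loose beech dowel, 20 mm diameter, 64 mm long; origin at its centre, its y axis is its length. Number 5 from the gate in the chute.
- dowel_6: loose beech dowel, 20 mm diameter, 64 mm long; origin at its centre, its y axis is its length. Number 6 from the gate in the chute.
- glue_bottle: bystander: yellow glue bottle with a black cap, 50 mm wide, 106 mm high, behind the chute (feeder's -y side); origin at its underside.
- red_block: bystander: narrow reddish wood block, about 90 mm long and 18 mm thick, lying on the feeder's -y side; origin at its underside.
- cream_block: bystander: pale wood block, about 70 mm long and 22 mm thick, lying on the feeder's +y side near the tray; origin at its underside.

How it is judged:
By the outcome, as a careful person would: the job done as asked, in the order asked, and still so for the second after the job is handed in, with the robot touching nothing.
It also fails if it takes over 56 s, if anything falls off the work surface, if the arm or the gripper's body presses on something with over 40 N, if the wrist force passes 120 N, or if a joint passes its speed limit or range.

### The arm

A 6-joint arm with a two-finger parallel gripper is mounted at the origin on a cart in front of the work surface, level with it; the furniture and walls round the work are solid. World frame = base frame: x ahead of the robot, y to its left, z up, the work surface at z = 0. Lengths are in m, angles in degrees, forces in N, time in s.
With the tool pointing down it reaches from about 0.375 to 0.75 m from the base axis. Payload 9 kg.
Tool frame: the origin (TCP) lies between the finger pads; the fingertips stand ctrl.finger_overhang ahead of it and the grasp point (between the pads) lies 2 mm behind it (ctrl.finger_overhang is the distance from the TCP to the fingertips, in m); z points along the fingers, y is the line along which they close (so a half turn about z gives the same grasp; the last joint's range is limited). The gripper opens to 85 mm and grips with 20 to 120 N. Pads are 22 mm wide; open, the fingers measure 114 mm over their backs; the gripper's body (76 mm by 85 mm) begins 54 mm behind the grasp point. The pads swing forward as they close: fully open they stand 13 mm farther back than shut.
Start: joints at [-88.562, 5.964, 5.575, 89.605, 0, 77.527], TCP at [0.144, -0.582, 0.248] pointing down, gripper open.
Joint ranges: [-171.21, 171.21], [-48.23, 106.86], [-62.78, 66.21], [-105.2, 120.99], [-86.42, 89.51], [-180, 180]. Speed limits (degrees/s): [127.2, 127.2, 147.25, 180, 180, 180].

### API

Orientations are given as a 3x3 rotation matrix whose columns are the frame's x, y, z axes.
In Python, from workcell import sense, cams, close_job, ctrl gives the robot as it stands.
- The arm moves only by the shell command python3 -m inch 'ROWS' [FORCE]. ROWS is JSON, one flat list of numbers, 7 for each row, row after row: the shift along the world's x, y, z each as a share of 6 cm, from -1 to 1, then the turn, a rotation vector about the world's x, y, z each as a share of 0.08 rad, from -1 to 1, then the finger opening in mm, from 0 to 85.4. In form: [tx, ty, tz, ax, ay, az, fingers, tx, ty, tz, ax, ay, az, fingers, ...]. A call has 1 to 12 rows; each row shifts and turns the commanded pose from where the row before left it; what a row does not reach is not made up. A row lasts 1/8 s, in which the tool goes at most 62.5 mm and 10.7 degrees, less where a joint would pass 70% of its speed; a pose out of reach is approached as far as the arm can. A call with a number of a shift or a turn outside -1 to 1 is refused whole. A call with a gripper value outside its range is refused whole. The fingers move at their own pace and stop on an object; FORCE is the grip in N (left out, the last holds). Time passes only in rows, so rows that do not move let the fingers close. It gives the time, the measured TCP pose, the force, the opening and the grip force at its end, in the units of the state.
- sense(): the state, without advancing time (a new reading comes with each control period).
- cams.capture(name): name is "scene" or "top" or "wrist"; returns the picture (384x512x3 uint8, blue, green, red); there is no depth.
- cams.get_calibration(name): a dict with "fovy" (degrees; the focal length in pixels is half the picture's height over the tangent of half this angle, whatever the lens; pixels are square), "cx", "cy" (the principal point, pixels), "position" and "rotation" of the camera in the world; the wrist camera has in their place "mount" (4x4, takes a point from camera to tool coordinates, whose origin is the TCP and whose axes are the flange's). Camera axes: x right, y down, z forward; pixel columns grow to the right and rows downward; lengths in m; the calibration is good to about 2 mm. A picture is of the moment at which its call begins: read the wrist's pose just before it. get_calibration takes no time and is no camera call.
- close_job(): hands the job in; it is judged then, once.
The state is a dict: "time_s": time; "joints": joint angles; "qd": joint speeds; "joint_efforts": joint torques, N m; "tool_pos": TCP position; "eef_rot": TCP orientation; "wrist_force": force on the tool from outside, world axes, zero at the start; "ft_torque": the same for the moment, N m; "width": finger opening in m; "grasp_force": force on a finger pad.
Only numpy, scipy, OpenCV 4.12 (cv2) and the standard library are available. Lean on these libraries where they do the work, as an engineer would, in place of code of your own. Each camera call takes 0.05 s, during which the arm holds its last target. There are 200 camera calls.

## Working session

There is one attempt and no reset: what is moved stays moved. The work goes in short steps, Python scripts to look and compute and a shell command to move; the robot and the scene stay as the last step left them, time stands still between calls to the robot, and variables do not carry over. Pictures are saved under pics/ and viewed, at most 10 in all, crops included, and the job is handed in when it is done.

```bash
mkdir -p pics; ls; python3 - <<'E'
from workcell import sense,cams,ctrl
import cv2,json
s=sense();print(s['time_s'],s['tool_pos'],s['eef_rot'],s['width'],ctrl.finger_overhang)
for n in('scene','top'):
    cv2.imwrite(f'pics/{n}0.png',cams.capture(n));print(n,cams.get_calibration(n))
E
```

```text
pics
0.0 [ 0.14425211 -0.582082    0.24753051] [[ 9.70675379e-01  2.40394067e-01 -3.11490053e-05]
 [ 2.40393896e-01 -9.70674515e-01  1.32669942e-03]
 [ 2.88695123e-04 -1.29528249e-03 -9.99999119e-01]] 0.08541102635179315 0.017
scene {'fovy': 45.11406795976585, 'cx': 258.9864721353056, 'cy': 189.96016670772477, 'position': array([ 0.08371825, -0.50741012,  0.56258593]), 'rotation': array([[ 0.73566627, -0.38636987,  0.55633934],
       [-0.67694792, -0.3913016 ,  0.6233976 ],
       [-0.02316558, -0.83522535, -0.54941967]])}
top {'fovy': 50.9287896232357, 'cx': 259.2926998159575, 'cy': 192.03442108982753, 'position': array([0.46214709, 0.0168575 , 0.92826649]), 'rotation': array([[ 0.02673724, -0.99302422,  0.11483912],
       [-0.99920153, -0.02996038, -0.02643261],
       [ 0.02968885, -0.11404069, -0.99303237]])}
```

View pics/scene0.png

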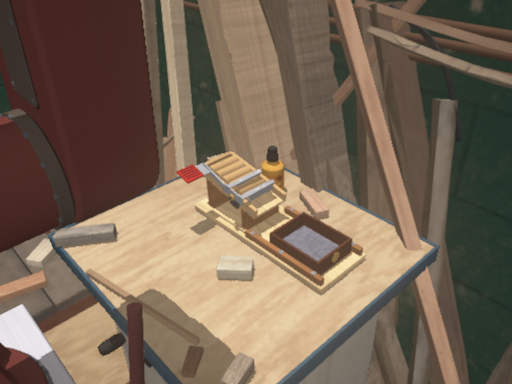

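View pics/top0.png

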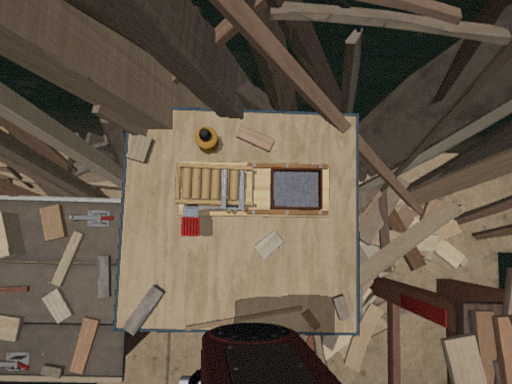

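Top view: the feeder's x axis points image-left (about world +y), the rocker side is image-down (towards the robot). The red pad is at about (190,222) and the tray spans about (270–323, 167–210). Next I measure these by masks.

```bash
cat > h.py <<'E'
import numpy as np,cv2
from workcell import cams,sense
def ray(n,uv):
    c=cams.get_calibration(n);f=192/np.tan(np.radians(c['fovy']/2))
    d=np.c_[(np.atleast_2d(uv)-[c['cx'],c['cy']])/f,np.ones(len(np.atleast_2d(uv)))]@np.array(c['rotation']).T
    return np.array(c['position']),d
def onz(n,uv,z):
    p,d=ray(n,uv);return p+d*((z-p[2])/d[:,2])[:,None]
def proj(n,P):
    c=cams.get_calibration(n);f=192/np.tan(np.radians(c['fovy']/2))
    q=(np.atleast_2d(P)-c['position'])@np.array(c['rotation']);return q[:,:2]/q[:,2:]*f+[c['cx'],c['cy']]
def biggest(m,roi=None):
    m=m.astype(np.uint8)
    if roi is not None:
        k=np.zeros_like(m);x0,y0,x1,y1=roi;k[y0:y1,x0:x1]=1;m=m*k
    return max(cv2.findContours(m,0,2)[0],key=cv2.contourArea)
E
python3 - <<'E'
from h import *
np.set_printoptions(precision=4,suppress=True)
for n,roi in(('top',(170,200,215,245)),('scene',(165,155,215,190))):
    im=cv2.imread(f'pics/{n}0.png').astype(int);b,g,r=im[...,0],im[...,1],im[...,2]
    c=biggest((r>110)&(g<70)&(b<70),roi);box=cv2.minAreaRect(c);print(n,'pad',box,onz(n,[box[0]],.12),onz(n,cv2.boxPoints(box),.12))
t=cv2.imread('pics/top0.png');T=t[150:230,165:340];cv2.imwrite('pics/crop1.png',cv2.resize(T,None,fx=4.5,fy=4.5,interpolation=cv2.INTER_CUBIC))
s=cv2.imread('pics/scene0.png')[140:295,160:380];cv2.imwrite('pics/crop2.png',cv2.resize(s,None,fx=3.6,fy=3.6,interpolation=cv2.INTER_CUBIC))
E
```

```text
top pad ((190.0, 226.0), (18.0, 18.0), 90.0) [[0.4835 0.1314 0.12  ]] [[0.5008 0.15   0.12  ]
 [0.5019 0.1143 0.12  ]
 [0.4662 0.1128 0.12  ]
 [0.4652 0.1483 0.12  ]]
scene pad ((189.4000244140625, 173.3000030517578), (14.310833930969238, 21.0190372467041), 63.43495178222656) [[0.478 0.127 0.12 ]] [[0.4647 0.1488 0.12  ]
 [0.5108 0.1526 0.12  ]
 [0.491  0.1055 0.12  ]
 [0.4476 0.1034 0.12  ]]
```

View pics/crop1.png

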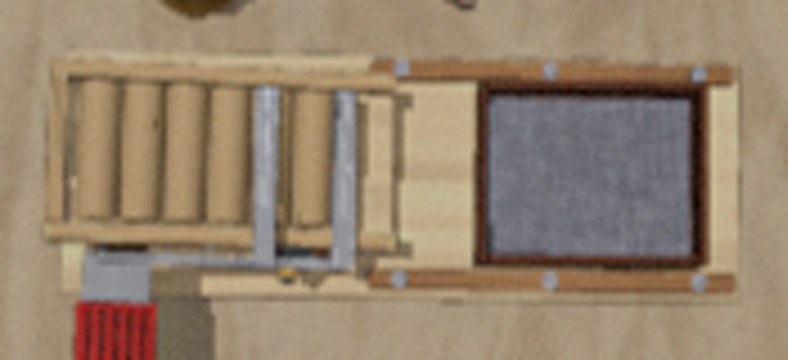

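View pics/crop2.png

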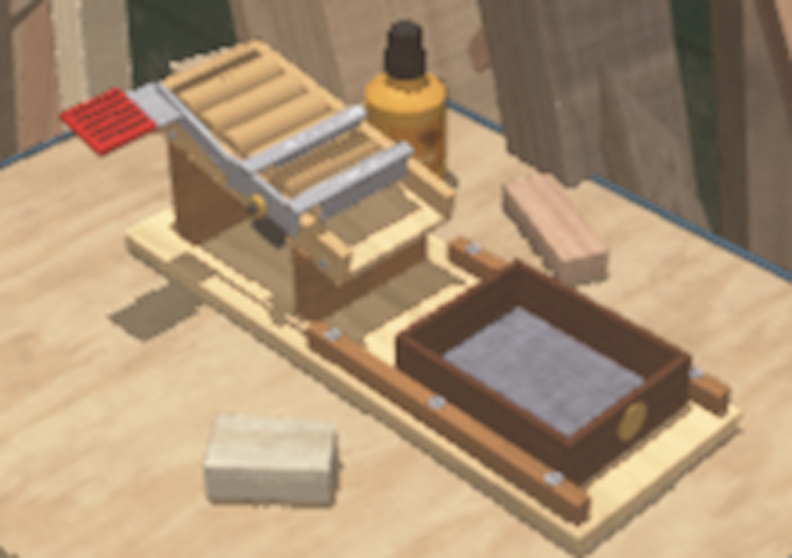

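The crops show the tray's rim at about crop1 (477–706, 80–267), the baseboard's right end at 738 with y 66–303, and the gap under the chute mouth to the tray. The scene view confirms the front face carries a brass knob and that the path ahead of it is free. Now to coordinates.

```bash
python3 - <<'E'
from h import *
np.set_printoptions(precision=4,suppress=True)
C=lambda a:np.array(a,float)/4.5+[165-.4,150-.4]
S=lambda a:np.array(a,float)/3.6+[160-.4,140-.4]
print('tray top rim',onz('top',C([[477,80],[706,80],[706,267],[477,267]]),.044))
print('tray scene rim',onz('scene',S([[517,263],[690,358],[568,440],[398,340]]),.044))
print('base top',onz('top',C([[738,66],[738,303]]),.012))
print('base scene',onz('scene',S([[740,412],[580,542],[128,237]]),.012))
print('guide screws top',onz('top',C([[401,68],[550,71],[699,75],[400,279],[550,280],[699,282]]),.025))
P=proj('top',[[.48,.13,.12]]);
for n,uv in(('top',(190,222)),):pass
# pad triangulation, corners from both views in same order
A=onz('top',C([[75,303],[156,303]]),.12);B=onz('scene',S([[117,87],[160,125],[62,117],[102,154]]),.12)
print('pad',A,B)
print('cream',onz('top',[[257,245],[268,255],[280,240],[270,232]],.022))
E
```

```text
tray top rim [[ 0.6204 -0.0304  0.044 ]
 [ 0.624  -0.1442  0.044 ]
 [ 0.531  -0.145   0.044 ]
 [ 0.5278 -0.0326  0.044 ]]
tray scene rim [[ 0.6155 -0.0354  0.044 ]
 [ 0.618  -0.147   0.044 ]
 [ 0.5316 -0.1448  0.044 ]
 [ 0.5262 -0.0382  0.044 ]]
base top [[ 0.6377 -0.1665  0.012 ]
 [ 0.5157 -0.1674  0.012 ]]
base scene [[ 0.6353 -0.1678  0.012 ]
 [ 0.5122 -0.171   0.012 ]
 [ 0.5074  0.1675  0.012 ]]
guide screws top [[ 0.6287  0.0072  0.025 ]
 [ 0.6296 -0.0683  0.025 ]
 [ 0.63   -0.144   0.025 ]
 [ 0.5221  0.0046  0.025 ]
 [ 0.5237 -0.0703  0.025 ]
 [ 0.5249 -0.145   0.025 ]]
pad [[0.501  0.1495 0.12  ]
 [0.502  0.1138 0.12  ]] [[0.5024 0.1524 0.12  ]
 [0.4952 0.1048 0.12  ]
 [0.4637 0.1472 0.12  ]
 [0.4576 0.1029 0.12  ]]
cream [[ 0.448  -0.0053  0.022 ]
 [ 0.4266 -0.0304  0.022 ]
 [ 0.4604 -0.0565  0.022 ]
 [ 0.4776 -0.0337  0.022 ]]
```

```bash
python3 - <<'E'
from h import *
np.set_printoptions(precision=3,suppress=True)
for a,b in(([(235,10),(415,200)],[(352,20),(440,340)]),):
    pt,dt=ray('top',a);ps,ds=ray('scene',b)
    n1=np.cross(*dt);n2=np.cross(*ds);L=np.cross(n1,n2)
    p0=np.linalg.lstsq(np.array([n1,n2]),[n1@pt,n2@ps],rcond=None)[0]
    for z in(0,.2,.4):print(p0+L*(z-p0[2])/L[2])
E
python3 -m inch '[0.375,0.5,0,0,0,1,40, 0.375,0.5,0,0,0,1,40, 0.375,0.5,0,0,0,1,40, 0.375,0.5,0,0,0,1,40, 0.375,0.5,0,0,0,1,40, 0.375,0.5,0,0,0,1,40, 0.375,0.5,0,0,0,1,40, 0.375,0.5,0,0,0,1,40]'
```

```text
[ 0.747 -0.194  0.   ]
[ 0.662 -0.172  0.2  ]
[ 0.577 -0.149  0.4  ]
time_s: 1.1
tool_pos: [0.3248, -0.3412, 0.248]
eef_rot: [[0.633, 0.774, -0.0], [0.774, -0.633, 0.0], [0.0, -0.0, -1.0]]
wrist_force: [-0.3, -0.6, -0.3]
width: 0.04
grasp_force: 0.0
```

```bash
python3 - <<'E'
from h import *
a=cv2.imread('pics/top0.png')[0:240,210:450];b=cv2.imread('pics/scene0.png')[0:384,300:512]
a=cv2.resize(a,(400,400),interpolation=2);b=cv2.resize(b,(318,576),interpolation=2)
o=np.zeros((576,730,3),np.uint8);o[:400,:400]=a;o[:,410:728]=b;cv2.imwrite('pics/beam.png',o)
E
```

```text
(no output)
```

View pics/beam.png

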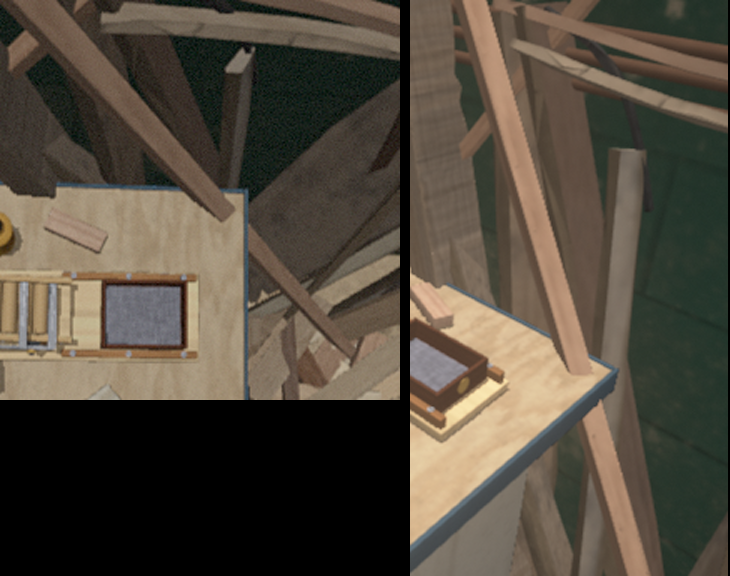

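The beam pierces the table corner near (0.72, -0.19) and leans away from the robot as it rises, so the tray's front is clear. I go on to a point outside the tray.

```bash
python3 -m inch '[0.464,0.261,-0.255,0,0,0.972,40, 0.464,0.261,-0.255,0,0,0.972,40, 0.464,0.261,-0.255,0,0,0.972,40, 0.464,0.261,-0.255,0,0,0.972,40, 0.464,0.261,-0.255,0,0,0.972,40, 0.464,0.261,-0.255,0,0,0.972,40, 0.464,0.261,-0.255,0,0,0.972,40, 0.464,0.261,-0.255,0,0,0.972,40, 0.464,0.261,-0.255,0,0,0.972,40, 0,0,-0.6,0,0,0,40, 0,0,-0.6,0,0,0,40, 0,0,0,0,0,0,40]'
python3 - <<'E'
from h import *
a=cams.capture('scene');b=cams.capture('wrist')
cv2.imwrite('pics/s1.png',a);o=np.hstack([cv2.resize(a[100:340,200:460],(400,370)),cv2.resize(b,(400,300))[:300].copy() if 0 else cv2.copyMakeBorder(cv2.resize(b,(400,300)),0,70,0,0,0)]);cv2.imwrite('pics/v1.png',o)
E
```

```text
time_s: 2.6
tool_pos: [0.5724, -0.2, 0.0352]
eef_rot: [[-0.012, 1.0, -0.005], [1.0, 0.012, 0.003], [0.003, -0.005, -1.0]]
wrist_force: [-0.3, -0.6, 0.1]
width: 0.0403
grasp_force: 0.0
```

View pics/v1.png

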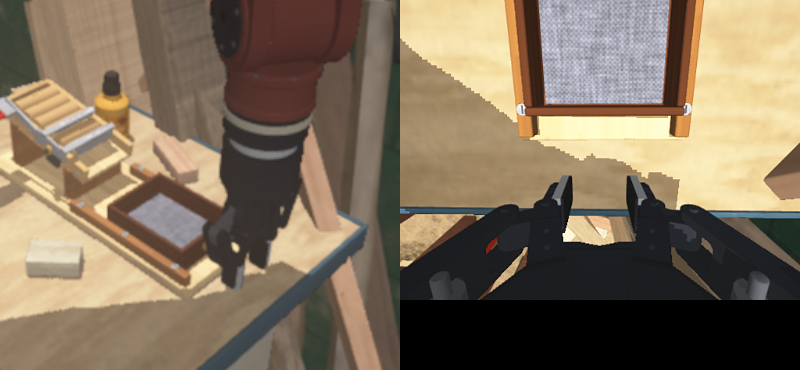

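The fingers straddle the tray's centre line outside its front wall (wrist view: tray front at row 110, fingers at columns 565 and 635). I push towards +y in small steps.

```bash
python3 -m inch '[0,0.3,0.05,0,0,0,40, 0,0.25,0,0,0,0,40, 0,0.1,0,0,0,0,40, 0,0.1,0,0,0,0,40, 0,0.1,0,0,0,0,40, 0,0.15,0,0,0,0,40, 0,0.15,0,0,0,0,40, 0,0.15,0,0,0,0,40, 0,0.1,0,0,0,0,40, 0,0.1,0,0,0,0,40, 0,0.1,0,0,0,0,40]'; python3 -m inch '[0,0.05,0,0,0,0,40, 0,0.05,0,0,0,0,40]'
```

```text
time_s: 4.08
tool_pos: [0.5748, -0.1051, 0.0416]
eef_rot: [[-0.012, 1.0, 0.0], [1.0, 0.012, 0.0], [0.0, 0.0, -1.0]]
wrist_force: [0.3, -1.3, 1.7]
width: 0.0402
grasp_force: 0.8
time_s: 4.32
tool_pos: [0.5748, -0.0993, 0.0416]
eef_rot: [[-0.012, 1.0, 0.0], [1.0, 0.012, -0.0], [-0.0, 0.0, -1.0]]
wrist_force: [0.5, -1.1, 0.6]
width: 0.04
grasp_force: 0.8
```

```bash
python3 -m inch '[0,0.04,0,0,0,0,40, 0,0.03,0,0,0,0,40]' | grep -E 'pos|wrist'; python3 -m inch '[0,0.03,0,0,0,0,40, 0,0.03,0,0,0,0,40]'| grep -E 'pos|wrist'
```

```text
tool_pos: [0.5748, -0.0952, 0.0416]
wrist_force: [-0.4, -0.9, 1.8]
tool_pos: [0.5751, -0.0938, 0.0419]
wrist_force: [-0.9, -17.3, -1.4]
```

```bash
python3 -m inch '[0,0.03,0,0,0,0,40, 0,0.03,0,0,0,0,40]' | grep -E 'pos|wrist'
```

```text
tool_pos: [0.5751, -0.0936, 0.0424]
wrist_force: [-3.6, -33.1, -2.0]
```

Contact with the stop is clear: 33 N with no more motion, and TCP y = -0.0936 matches the predicted home position. Now I back off, rise and go over the pad with closed fingers.

```bash
python3 -m inch '[0,-0.3,0,0,0,0,40, 0,-0.4,0,0,0,0,40, 0,-0.3,0.1,0,0,0,40, 0,0,0.8,0,0,0,0, 0,0,0.9,0,0,0,0, 0,0,0.9,0,0,0,0, 0,0,0.8,0,0,0,0, -0.2,0.6,0,0,0,0,0, -0.2,0.6,0,0,0,0,0, -0.2,0.6,0,0,0,0,0]' 40 | grep -E 'time|pos|wrist|width'
python3 -m inch '[-0.2,0.6,0,0,0,0,0, -0.2,0.6,0,0,0,0,0, -0.2,0.6,0,0,0,0,0, -0.2,0.6,0,0,0,0,0, -0.18,0.57,0,0,0,0,0, 0,0,0,0,0,0,0]' | grep -E 'time|pos|wrist|width'
python3 - <<'E'
from h import *
cv2.imwrite('pics/t2.png',cams.capture('top'));s=cams.capture('scene');cv2.imwrite('pics/s2.png',s);print(sense()['tool_pos'])
o=np.vstack([cv2.resize(s[100:290,140:380],(480,380)),]);b=cv2.resize(cams.capture('wrist'),(320,240));o=np.hstack([o,cv2.copyMakeBorder(b,0,140,0,0,0)]);cv2.imwrite('pics/v2.png',o)
E
```

```text
time_s: 6.32
tool_pos: [0.5384, -0.0391, 0.2521]
wrist_force: [0.4, -0.4, 0.1]
width: -0.0003
time_s: 7.08
tool_pos: [0.4793, 0.1399, 0.2522]
wrist_force: [-0.2, -1.0, -0.5]
width: -0.0004
[0.48010223 0.13803173 0.25188472]
```

View pics/v2.png

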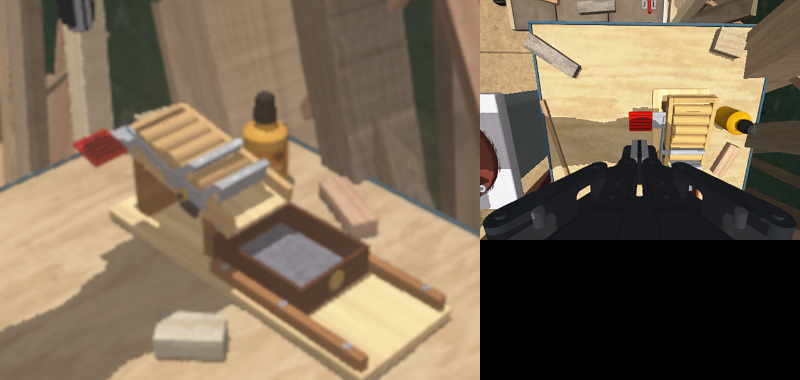

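The tray is home under the mouth with its knob wall clear, and the pad is centred on the fingers in the wrist view. I check the pad's position from the wrist camera.

```bash
python3 - <<'E'
from h import *
s=sense();im=cams.capture('wrist').astype(int);c=cams.get_calibration('wrist')
b,g,r=im[...,0],im[...,1],im[...,2]
k=biggest((r>110)&(g<75)&(b<75),(200,150,330,240));box=cv2.minAreaRect(k)
f=192/np.tan(np.radians(c['fovy']/2));M=np.array(c['mount']);R=np.array(s['eef_rot'])
p=R@M[:3,3]+s['tool_pos'];print(box,s['tool_pos'])
for u in [box[0],*cv2.boxPoints(box)]:
    d=R@M[:3,:3]@np.array([(u[0]-c['cx'])/f,(u[1]-c['cy'])/f,1]);print(p+d*(.12-p[2])/d[2])
E
```

```text
((256.5, 193.5), (31.0, 37.0), 90.0) [0.48025925 0.13755401 0.25178083]
[0.48214462 0.13439954 0.12      ]
[0.46360808 0.15010078 0.12      ]
[0.50024003 0.15054105 0.12      ]
[0.50128862 0.11818377 0.12      ]
[0.46346163 0.11773391 0.12      ]
```

```bash
python3 -m inch '[0,0,-0.5,0,0,0,0, 0,0,-0.5,0,0,0,0, 0,0,-0.45,0,0,0,0, 0,0,-0.35,0,0,0,0, 0,0,0,0,0,0,0]' | grep -E 'time|pos|wrist'
python3 -m inch '[0,0,-0.2,0,0,0,0, 0,0.03,-0.2,0,0,0,0, 0,0.03,-0.15,0,0,0,0, 0,0.03,-0.1,0,0,0,0, 0,0,0,0,0,0,0]' | grep -E 'time|pos|wrist'
```

```text
time_s: 7.9
tool_pos: [0.4793, 0.1372, 0.1422]
wrist_force: [-0.4, 0.7, 1.1]
time_s: 8.52
tool_pos: [0.4805, 0.1433, 0.1047]
wrist_force: [1.9, -1.9, 5.7]
```

```bash
python3 -m inch '[0,0,-0.06,0,0,0,0, 0,0,-0.04,0,0,0,0, 0,0,0,0,0,0,0]' | grep -E 'time|pos|wrist'
```

```text
time_s: 8.9
tool_pos: [0.4806, 0.1435, 0.0991]
wrist_force: [1.5, -0.8, 6.2]
```

```bash
python3 -m inch '[0,0,-0.04,0,0,0,0, 0,0,-0.04,0,0,0,0, 0,0,0,0,0,0,0]' | grep -E 'time|pos|wrist'
```

```text
time_s: 9.28
tool_pos: [0.4809, 0.1435, 0.0965]
wrist_force: [-6.7, -0.6, 23.6]
```

The stop is reached: 23.6 N and the tool no longer follows. Hold, look by mask, then release.

```bash
python3 -m inch '[0,0,0,0,0,0,0, 0,0,0,0,0,0,0, 0,0,0,0,0,0,0, 0,0,0,0,0,0,0, 0,0,0,0,0,0,0, 0,0,0,0,0,0,0, 0,0,0,0,0,0,0, 0,0,0,0,0,0,0, 0,0,0,0,0,0,0, 0,0,0,0,0,0,0, 0,0,0,0,0,0,0, 0,0,0,0,0,0,0]' | grep -E 'time|pos|wrist'
python3 - <<'E'
from h import *
cv2.imwrite('pics/s3.png',cams.capture('scene'));cv2.imwrite('pics/t3.png',cams.capture('top'))
E
python3 -m inch '[0,0,0.3,0,0,0,0, 0,-0.03,0.4,0,0,0,0, 0,-0.06,0.5,0,0,0,0, 0,0,0.5,0,0,0,0, 0,0,0,0,0,0,0, 0,0,0,0,0,0,0, 0,0,0,0,0,0,0, 0,0,0,0,0,0,0, 0,0,0,0,0,0,0, 0,0,0,0,0,0,0, 0,0,0,0,0,0,0, 0,0,0,0,0,0,0]' | grep -E 'time|pos|wrist'
python3 - <<'E'
from h import *
cv2.imwrite('pics/s4.png',cams.capture('scene'));cv2.imwrite('pics/t4.png',cams.capture('top'))
f=lambda n,a:cv2.resize(cv2.imread(f'pics/{n}.png')[a[1]:a[3],a[0]:a[2]],(390,290),interpolation=2)
S=(150,130,350,279);T=(165,130,325,249)
cv2.imwrite('pics/v3.png',np.vstack([np.hstack([f('s3',S),f('t3',T)]),np.hstack([f('s4',S),f('t4',T)])]))
E
```

```text
time_s: 10.78
tool_pos: [0.4808, 0.1435, 0.0965]
wrist_force: [-7.0, -1.2, 23.9]
time_s: 12.38
tool_pos: [0.48, 0.1381, 0.1959]
wrist_force: [-0.4, 0.5, -0.4]
```

View pics/v3.png

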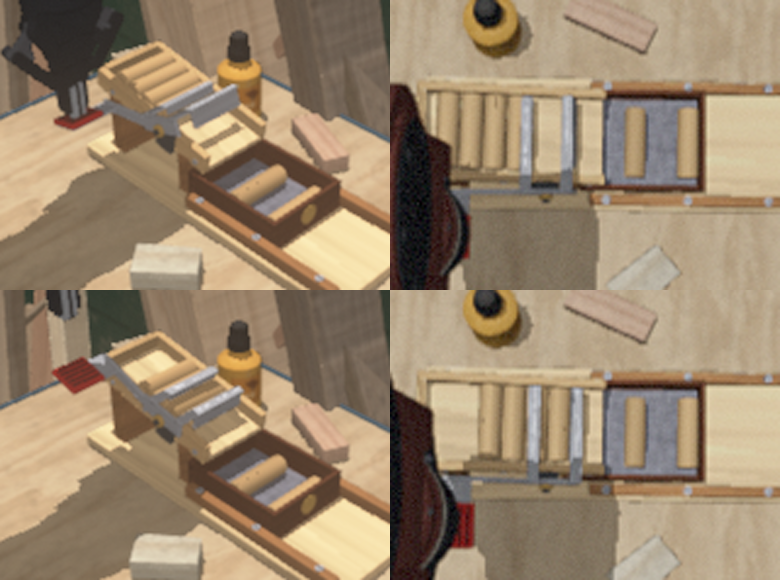

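First pair is in the tray, the other four have rolled to the gate, and the rocker is up. Second press by the same path.

```bash
python3 -m inch '[0,0,-0.5,0,0,0,0, 0,0,-0.4,0,0,0,0, 0,0.03,-0.2,0,0,0,0, 0,0.03,-0.2,0,0,0,0, 0,0.03,-0.2,0,0,0,0, 0,0,-0.1,0,0,0,0, 0,0,-0.06,0,0,0,0, 0,0,-0.04,0,0,0,0, 0,0,0,0,0,0,0]' | grep -E 'time|pos|wrist'
python3 -m inch '[0,0,0,0,0,0,0, 0,0,0,0,0,0,0, 0,0,0,0,0,0,0, 0,0,0,0,0,0,0, 0,0,0,0,0,0,0, 0,0,0,0,0,0,0, 0,0,0,0,0,0,0, 0,0,0,0,0,0,0, 0,0,0,0,0,0,0, 0,0,0,0,0,0,0, 0,0,0,0,0,0,0, 0,0,0,0,0,0,0]' | grep -E 'time|pos|wrist'
python3 - <<'E'
from h import *
cv2.imwrite('pics/s5.png',cams.capture('scene'));cv2.imwrite('pics/t5.png',cams.capture('top'))
f=lambda n,a:cv2.resize(cv2.imread(f'pics/{n}.png')[a[1]:a[3],a[0]:a[2]],(390,290),interpolation=2)
S=(150,130,350,279);T=(165,130,325,249)
cv2.imwrite('pics/v4.png',np.hstack([f('s5',S),f('t5',T)]))
E
```

```text
time_s: 13.6
tool_pos: [0.4806, 0.1443, 0.0964]
wrist_force: [-9.5, 3.7, 21.2]
time_s: 15.1
tool_pos: [0.4806, 0.1442, 0.0964]
wrist_force: [-10.0, 3.2, 21.5]
```

View pics/v4.png

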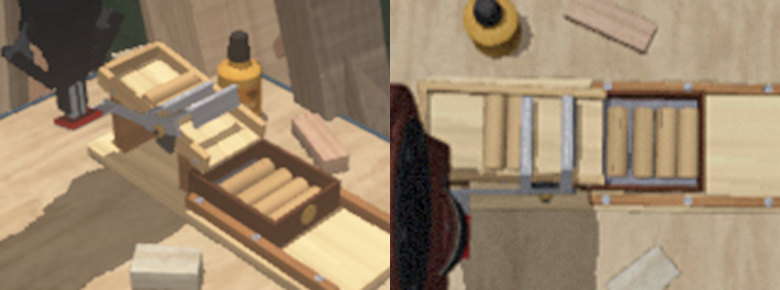

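Four dowels lie side by side in the tray, and two are held by the second blade. Release and move clear.

```bash
python3 -m inch '[0,0,0.3,0,0,0,0, 0,-0.03,0.4,0,0,0,0, 0,-0.06,0.5,0,0,0,0, 0,0,0.7,0,0,0,0, 0,0,0.7,0,0,0,0, 0,0,0,0,0,0,0, 0,0,0,0,0,0,0, 0,0,0,0,0,0,0, 0,0,0,0,0,0,0, 0,0,0,0,0,0,0, 0,0,0,0,0,0,0, 0,0,0,0,0,0,0]' | grep -E 'time|pos|wrist'
python3 -m inch '[0,0,0,0,0,0,0, 0,0,0,0,0,0,0, 0,0,0,0,0,0,0, 0,0,0,0,0,0,0, 0,0,0,0,0,0,0, 0,0,0,0,0,0,0]' | grep -E 'time|pos|wrist'
python3 - <<'E'
from h import *
cv2.imwrite('pics/s6.png',cams.capture('scene'));cv2.imwrite('pics/t6.png',cams.capture('top'))
f=lambda n,a:cv2.resize(cv2.imread(f'pics/{n}.png')[a[1]:a[3],a[0]:a[2]],(390,290),interpolation=2)
S=(150,130,350,279);T=(165,130,325,249)
cv2.imwrite('pics/v5.png',np.vstack([np.hstack([f('s6',S),f('t6',T)]),np.hstack([f('s2',S),f('t2',T)])]))
E
```

```text
time_s: 16.7
tool_pos: [0.48, 0.1381, 0.2498]
wrist_force: [-0.0, 0.4, 0.5]
time_s: 17.45
tool_pos: [0.48, 0.1381, 0.2498]
wrist_force: [-0.2, 0.3, 0.1]
```

View pics/v5.png

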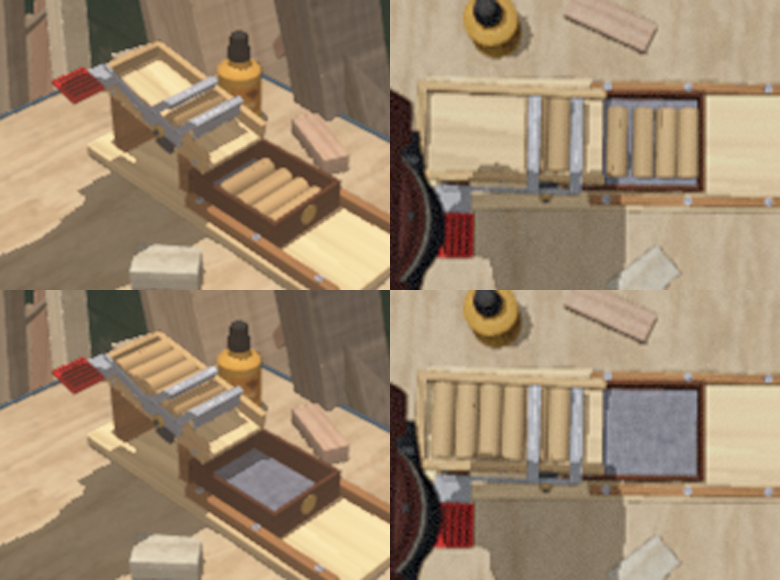

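The tray hasn't moved since it went home (its front rim is at the same column before and after). Four dowels are in it and the rocker is up. The bystanders are where they were. The last two are behind the gate, one of them hidden under a blade just as one was at the start.

```bash
python3 -c "
from workcell import close_job
print(close_job())"
```

```text
the job is handed in; nothing more can be done
None
```

The job is handed in at about 17.6 s of robot time: the tray is fully home with four dowels in it, the rocker is up with the gate shut and the last two dowels behind it (one hidden under a blade in the final pictures), and the bottle and blocks are where they were.

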